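# Level the culture-dish plate with a wedge under its lamp

### The arm

A 7-joint arm with a two-finger parallel gripper is mounted at the origin on a cart in front of the work surface, level with it; the furniture and walls round the work are solid. World frame = base frame: x ahead of the robot, y to its left, z up, the work surface at z = 0. Lengths are in mm, angles in rad, forces in N, time in s.
With the tool pointing down it reaches from about 400 to 875 mm from the base axis. Payload 4.4 kg.
Tool frame: the origin (TCP) lies midway between the tips of the shut fingers; the grasp point (between the pads) lies 19 mm behind it (ctrl.grip_point_offset is the distance from the TCP to the grasp point, in mm); z points along the fingers, y is the line along which they close (so a half turn about z gives the same grasp; the last joint's range is limited). The gripper opens to 85 mm and grips with 20 to 120 N. Pads are 22 mm wide; open, the fingers measure 114 mm over their backs; the gripper's body (76 mm by 85 mm) begins 54 mm behind the grasp point. The pads swing forward as they close: fully open they stand 13 mm farther back than shut.
Start: joints at [1.168, 0.628, 0.038, 1.517, -0.027, 0.996, -0.02], TCP at [214.832, -613.486, 231.313] pointing down, gripper open.
Joint ranges: [-3.06, 3.06], [-0.37, 2.12], [-1.25, 1.32], [0.18, 2.47], [-1.1, 4.24], [0.23, 1.98], [-2.94, 2.94]. Speed limits (rad/s): [2.57, 2.57, 3.14, 3.14, 3.14, 3.14, 3.14].

### API

Orientations are given as [roll, pitch, yaw] about the fixed x, y, z axes, in that order (R = Rz(yaw) Ry(pitch) Rx(roll)).
In Python, from cell import ctrl gives the robot as it stands.
- The arm moves only by the tool tcp_steps, called after "Request:" as a command line: name --argument value ..., lists and objects as JSON in quotes. Schema: {"type":"object","properties":{"moves":{"type":"array","items":{"type":"array","prefixItems":[{"type":"array","items":{"type":"number"},"minItems":3,"maxItems":3},{"type":"array","items":{"type":"number"},"minItems":3,"maxItems":3},{"type":"number"}],"minItems":3,"maxItems":3},"minItems":1,"maxItems":12},"only":{"type":"string"},"quiet":{"type":"boolean"},"lines":{"type":"string"}},"required":["moves"],"additionalProperties":false}. moves is a list of rows, 1 to 12 of them, each written [[dx, dy, dz], [rx, ry, rz], opening]: dx, dy, dz in shares of the most that a row can go, 1 being 50 mm, then a rotation vector rx, ry, rz in a scale on which 1.0 is pi rad, then the finger opening in mm; each row shifts and turns the commanded pose from where the row before left it, along the tool's axes as they then stand; what a row does not reach is not made up. A row lasts 1/10 s, in which the tool goes at most 50 mm and 0.15 rad, less where a joint would pass 70% of its speed; a pose out of reach is approached as far as the arm can. The fingers move at their own pace and stop on an object; the grip force is fixed at half the most. Time passes only in rows, so rows that do not move let the fingers close. The tool returns the time, the measured TCP pose, the force, the opening and the grip force at its end. only (a regular expression) keeps the lines of the reply that match it, lines (a string "A,B") keeps lines A to B, and quiet returns only ok. Input that does not fit is refused with a message, and nothing moves.
- ctrl.read_state(): the state, without advancing time (a new reading comes with each control period).
- ctrl.get_image(name): name is "scene" or "side" or "wrist"; returns the picture (400x640x3 uint8, blue, green, red); there is no depth.
- ctrl.calibration(name): a dict with "fx", "fy", "cx", "cy" (pixels), "rvec" (rotation vector, rad) and "tvec" (3), from world to camera coordinates, as OpenCV has them; the wrist camera has in their place "hand_eye" (4x4, takes a point from camera to tool coordinates, whose origin is the TCP and whose axes are the flange's). Camera axes: x right, y down, z forward; pixel columns grow to the right and rows downward; lengths in mm; the calibration is good to about 2 mm. A picture is of the moment at which its call begins: read the wrist's pose just before it. calibration takes no time and is no camera call.
- ctrl.finish_job(): hands the job in; it is judged then, once.
The state is a dict: "clock": time; "qpos": joint angles; "qd": joint speeds; "tau": joint torques, N m; "eef_pos": TCP position; "tool_rot": TCP orientation; "force": force on the tool from outside, world axes, zero at the start; "torque": the same for the moment, N m; "width": finger opening in mm; "gripper_force": force on a finger pad.
Only numpy, scipy, OpenCV 4.12 (cv2) and the standard library are available. Lean on these libraries where they do the work, as an engineer would, in place of code of your own. Each camera call takes 0.05 s, during which the arm holds its last target. There are 200 camera calls.

### The job

Level the plate that carries the culture dishes: first free it by pressing its red lock knob right down, turning it anticlockwise to its stop (about 80 degrees) and letting it spring up again. Then slide the orange wedge, thin end first and squarely, under the middle of the plate's front bar until the red pointer stands in the green band of the scale, and leave it there flat on the bench, carrying the plate. Do not bump the lamp, and do not disturb the dishes or the things standing around.

Things in the scene. Friction and masses are not known exactly. Their poses are not given: they have to be found in the camera images.
- stand: grey dish-levelling stand, fixed. Origin: middle of its foot, 0 to 4 mm over the bench (its rubber feet are screwed out). Its open front (-x) faces the robot's right and a little to the robot; x points to its rear (hinge), y to its left. Side rails at y -0.125..-0.105 and 0.105..0.125, x -0.115..0.070, z to 0.026; the bench is clear between them. Scale left front, lock right front.
- lamp: flat white LED lamp over the plate, fixed to the stand, 250 x 165 x 16 mm. Origin: middle of its underside. In the stand's frame it spans x -0.163..0.087, y -0.083..0.083, z 0.156..0.181: its front edge juts 65 mm out in front of the plate's lifting bar, so an upright gripper cannot follow the wedge home; tilted back, away from the lamp, by about 40 degrees it can.
- plate (a joint): rise of the aluminium dish plate (200 wide, 155 deep, 8 thick) about the hinge at its rear edge, rad: 0 down on its rests (sloping to the front), 0.084 level, stop at 0.17. Hinge axis in the stand's frame: x 0.045, z 0.036. It falls back by its weight unless carried; about 4.5 N rest on the wedge. While locked it rises no more than about 0.02.
- bar_middle (a point): lowest line of the round steel lifting bar (10 mm thick, 180 long, along y) under the plate's front edge, at the middle of its length; the wedge goes under here from the front. In the stand's frame at x -0.098, y 0; 14 mm above the stand's origin when the plate is down, 26 mm when level. The plate's front edge is 7 mm in front of it.
- pointer_tip (a point): tip of the red pointer, a 2 mm blade at the plate's left front corner that moves up and down in front of the white scale as the plate rises; starts about 12.5 mm below the band's middle; 148 mm from the hinge axis
- level_mark (a point): middle of the green band (5 mm high) on the white upright scale at the stand's left front; fixed to the stand, 36 mm above the stand's origin, axes as the stand's. The pointer is in the band when within 2.5 mm of it in height.
- lock_turn (a joint): turn of the lock, rad: 0 locked (tongue over the plate's ear), grows anticlockwise seen from above to its stop at 1.4 (free). Inner stops block it at about 0.22 unless the knob is pressed more than 6 mm; let go past 1.25 the knob springs up and cannot turn back. Turning takes under 0.1 N m.
- lock_press (a joint): how far the lock knob is pressed down, m: 0 up, 0.008 right down; the spring takes 2.5 N to start and about 9 N right down
- lock_grip (a point): middle of the top face of the red lock knob, on its turning axis, 0.0875 above the stand's origin when up. The knob is round and knurled: 33 mm across, 30 mm high below this point, on a skirt 40 mm across. A white line on top points along its tongue. It stands 99 mm to the right of the lamp's edge. The point turns and sinks with the knob.
- wedge: loose levelling wedge, 0.22 kg. Origin: underside, below the middle of its black ribbed grip block (36 long, 38 wide, 44 high, spanning x -0.019..0.017). The orange ramp, 36 wide, runs along +x from 36 mm high at the grip (x 0.017) down to 4 mm at the tip (x 0.145): 1 in 4. Friction holds it where it is left, under load too; pushing it home takes about 8 to 15 N.
- wedge_tip (a point): middle of the wedge's thin front edge, at its underside, 145 mm from the wedge's origin along its x
- dish_1: clear petri dish, 92 mm across, 15 high, loose on the plate on the left; origin: middle of its underside
- dish_2: clear petri dish, 92 mm across, 15 high, loose on the plate on the right; origin: middle of its underside
- beaker: bystander: glass beaker, 73 mm across, 92 high, origin under its middle
- dropper: bystander: amber dropper bottle with black cap, 34 mm across, 104 high, origin under its middle
- chamber_case: bystander: flat black case, 92 x 46 x 18 mm, origin under its middle

How it is judged:
By the outcome, as a careful person would: the job done as asked, in the order asked, and still so for the second after the job is handed in, with the robot touching nothing.
It also fails if it takes over 61 s, if anything falls off the work surface, if the arm or the gripper's body presses on something with over 40 N, if the wrist force passes 120 N, or if a joint passes its speed limit or range.

## Working session

There is one attempt and no reset: what is moved stays moved. The work goes in short steps, Python scripts to look and compute and a tool call to move; the robot and the scene stay as the last step left them, time stands still between calls to the robot, and variables do not carry over. Pictures are saved under pics/ and viewed, at most 10 in all, crops included, and the job is handed in when it is done.

```bash
ls; mkdir -p pics
```

Run:
```python
from cell import ctrl
import cv2,numpy as np
for n in("scene","side"):
    cv2.imwrite(f"pics/{n}0.png",ctrl.get_image(n)); c=ctrl.calibration(n)
    R=cv2.Rodrigues(np.array(c["rvec"],float))[0]; print(n,c,-R.T@np.array(c["tvec"]))
s=ctrl.read_state();print(s)
cv2.imwrite("pics/wrist0.png",ctrl.get_image("wrist"));print(ctrl.calibration("wrist"),ctrl.grip_point_offset)
```

```text
cell.py
pics
scene {'fx': 396.8790302019541, 'fy': 396.8790302019541, 'cx': 319.56944493892786, 'cy': 199.2163562589025, 'rvec': array([ 1.90809337, -0.72347596,  0.44197303]), 'tvec': array([-506.68143846,  232.71908497,  841.17033636])} [ -47.36725735 -835.66658097  563.79916259]
side {'fx': 395.6973824498125, 'fy': 395.6973824498125, 'cx': 317.8865892497711, 'cy': 197.5110014070327, 'rvec': array([ 1.97586827, -0.34302588,  0.25895009]), 'tvec': array([-572.38332935,  114.80204028,  943.27799164])} [ 235.83165648 -956.92216929  509.17476902]
{'clock': 0.1, 'qpos': array([ 1.1682314 ,  0.62928372,  0.03847912,  1.51826273, -0.02701845,
        0.99628882, -0.01999983]), 'qd': array([-0.00049463, -0.00026028, -0.00158695, -0.00122398, -0.00086065,
        0.00037901, -0.00120865]), 'tau': array([ 2.67035713e-03, -5.64523816e+01,  1.23028155e+00, -1.93970275e+01,
        1.12377381e-02,  5.45376781e-03,  1.05076805e-05]), 'eef_pos': array([ 214.61415343, -612.95821555,  230.46385364]), 'tool_rot': array([-3.13986912e+00,  2.35606435e-05,  3.36727398e-01]), 'force': array([-1.00829397, -0.69783426,  0.62881049]), 'torque': array([0.024584  , 0.02140198, 0.01602063]), 'gripper_force': 0.0, 'width': 85.57065856597399}
{'fx': 302.2904460224198, 'fy': 302.2904460224198, 'cx': 322.6102055475476, 'cy': 197.6628214155305, 'hand_eye': array([[ 5.90673449e-04, -9.50521192e-01, -3.10659161e-01,
         7.93878272e+01],
       [ 9.99998536e-01,  6.24708016e-05,  1.71021116e-03,
        -3.03824733e-01],
       [-1.60618482e-03, -3.10659716e-01,  9.50519837e-01,
        -1.43409649e+02],
       [ 0.00000000e+00,  0.00000000e+00,  0.00000000e+00,
         1.00000000e+00]])} 18.700000000000003
```

View pics/scene0.png

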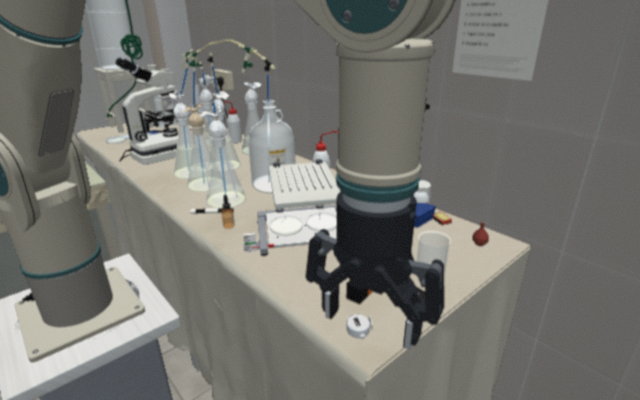

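View pics/side0.png

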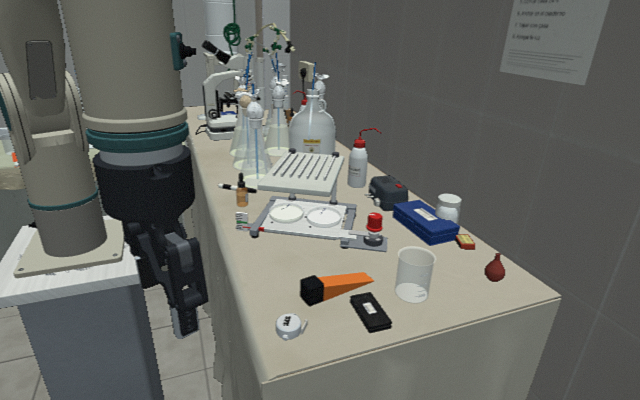

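The scene view is partly blocked by the arm. In the side view the lock knob top is near (375,215), the plate spans about (250-355, 200-238), and the wedge's grip is near (312,289) with its tip at (372,279). I'll crop that view larger and look at the wrist view too.

Run:
```python
import cv2
a=cv2.imread("pics/side0.png")[140:340,220:450]
cv2.imwrite("pics/side0c.png",cv2.resize(a,None,fx=3,fy=3,interpolation=cv2.INTER_CUBIC)[:600,:800])
```

```text
(no output)
```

View pics/side0c.png

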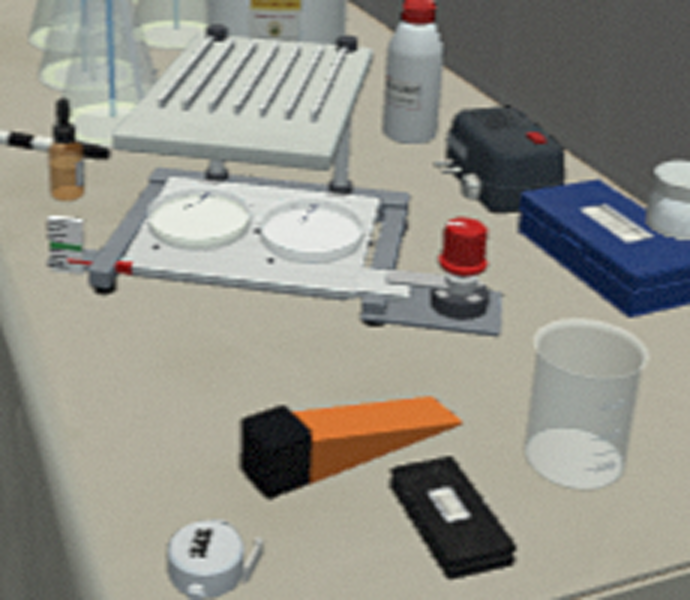

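View pics/wrist0.png

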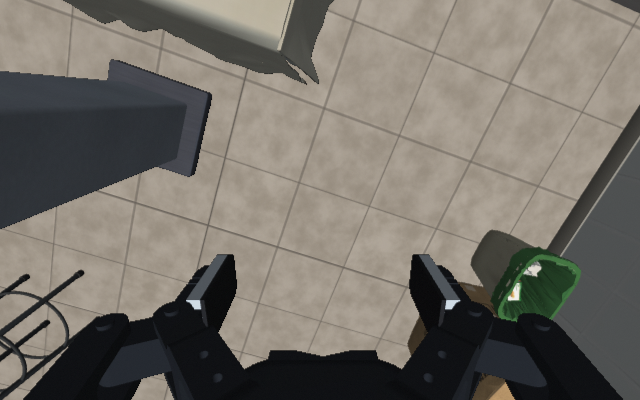

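The crop shows the lock knob top at crop (466,224), its tongue pointing left over the plate's ear, and the pointer at (65,262) below the green band at (65,246). It also shows the wedge tip at about (455,415) and the grip block at (275,450). The wrist view shows only the floor.

Create h.py:
```python
from cell import ctrl
import cv2,numpy as np
from scipy.spatial.transform import Rotation as Ro
def cam(n,s=None):
    c=ctrl.calibration(n);K=np.array([[c["fx"],0,c["cx"]],[0,c["fy"],c["cy"]],[0,0,1]])
    if n=="wrist":
        T=np.eye(4);T[:3,:3]=Ro.from_euler("xyz",s["tool_rot"]).as_matrix();T[:3,3]=s["eef_pos"]
        T=T@c["hand_eye"];return K,T[:3,:3],T[:3,3]
    R=cv2.Rodrigues(np.array(c["rvec"],float))[0];return K,R.T,-R.T@np.array(c["tvec"],float)
def ray(C,p):
    K,R,o=C;d=R@np.linalg.solve(K,[p[0],p[1],1]);return o,d/np.linalg.norm(d)
def onz(C,p,z):
    o,d=ray(C,p);return o+d*(z-o[2])/d[2]
def tri(rays):
    A=sum(np.eye(3)-np.outer(d,d) for o,d in rays);b=sum((np.eye(3)-np.outer(d,d))@o for o,d in rays);return np.linalg.solve(A,b)
def proj(C,P):
    K,R,o=C;q=K@(R.T@(np.atleast_2d(P)-o).T);return (q[:2]/q[2]).T
def shot(name):
    s=ctrl.read_state();im=ctrl.get_image("wrist");cv2.imwrite(f"pics/{name}.png",im);np.save(f"pics/{name}.npy",np.r_[s["eef_pos"],s["tool_rot"]]);return s,im
def wc(name):
    v=np.load(f"pics/{name}.npy");return cam("wrist",dict(eef_pos=v[:3],tool_rot=v[3:]))
np.set_printoptions(precision=2,suppress=True)
```

Run:
```python
from h import *
S=cam("side")
for n,x,y,z in [("lock",466,224,89),("plateFL",135,267,30),("plateFR",362,288,30),("mark",66,246,37),("lampFL",117,137,182),("lampFR",333,158,182),("lampBR",372,48,182),("tip",450,410,4),("tipR",462,424,0),("gripTopFar",292,408,44),("gripTopL",242,438,44),("gripTopN",267,450,44),("gripbotN",268,496,0),("beaker",575,460,0),("caseL",395,470,18),("caseR",450,575,0),("dish2",312,232,45),("dropper",66,190,0)]:
    print(n,onz(S,(220+x/3,140+y/3),z))
```

```text
lock [ 669.78 -225.81   89.  ]
plateFL [ 429.62 -109.72   30.  ]
plateFR [ 594.81 -199.76   30.  ]
mark [380.67 -69.09  37.  ]
lampFL [ 401.28 -190.09  182.  ]
lampFR [ 533.88 -269.72  182.  ]
lampBR [658.18 -57.95 182.  ]
tip [ 604.11 -339.38    4.  ]
tipR [ 607.35 -352.28    0.  ]
gripTopFar [ 476.33 -352.87   44.  ]
gripTopL [ 434.91 -372.8    44.  ]
gripTopN [ 445.88 -389.35   44.  ]
gripbotN [ 450.43 -380.8    -0.  ]
beaker [ 661.81 -413.5     0.  ]
caseL [ 529.28 -403.72   18.  ]
caseR [ 529.46 -483.18   -0.  ]
dish2 [ 581.27 -122.49   45.  ]
dropper [414.42 117.86   0.  ]
```

The rows are not in the units I measure in: shifts go in shares of 50 mm and turns go in shares of pi rad. I convert before sending: 38 mm is 0.76, -17 mm is -0.34.

Request:
tcp_steps --moves '[[[0.76,-0.34,-0.18],[0,0,0],85],[[0.76,-0.34,-0.18],[0,0,0],85],[[0.76,-0.34,-0.18],[0,0,0],85],[[0.76,-0.34,-0.18],[0,0,0],85],[[0.76,-0.34,-0.18],[0,0,0],85],[[0.76,-0.34,-0.18],[0,0,0],85],[[0.76,-0.34,-0.18],[0,0,0],85],[[0.76,-0.34,-0.18],[0,0,0],85],[[0.76,-0.34,-0.18],[0,0,0],85],[[0.76,-0.34,-0.18],[0,0,0],85],[[0,0,0],[0,0,0],85],[[0,0,0],[0,0,0],85]]'

```text
clock: 1.35
eef_pos: [517.9, -326.4, 321.1]
tool_rot: [-3.141, 0.0, 0.34]
force: [-0.8, -0.1, -0.2]
width: 84.8
gripper_force: 0.0
```

Run:
```python
from h import *
s,im=shot("w1");print(s["eef_pos"],s["tool_rot"])
cv2.imwrite("pics/w1b.png",cv2.resize(im,(800,500),interpolation=cv2.INTER_CUBIC))
```

```text
[ 517.92 -326.38  321.06] [-3.14  0.    0.34]
```

View pics/w1b.png

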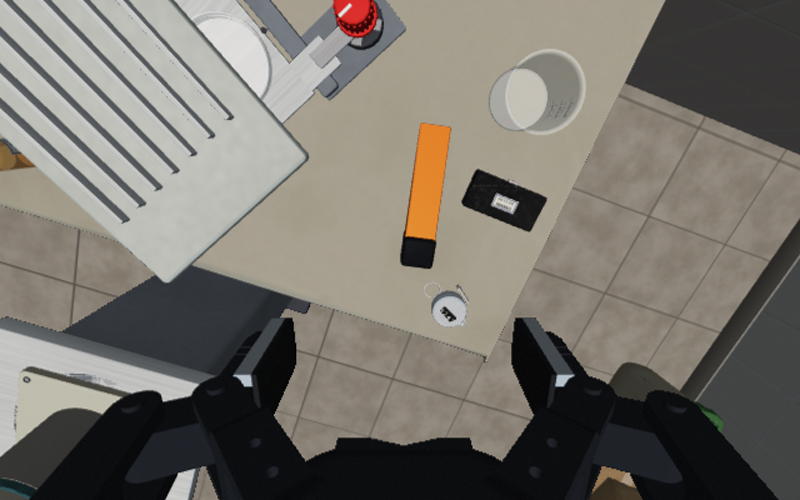

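The wrist view shows the wedge: tip corners at (420,123) and (451,127), rear top edge of the grip from (402,265) to (432,268). The lamp's front corners are at (166,282) and (307,157), the knob top is near (352,8) at the edge of the frame, and the case is at (504,200).

Run:
```python
from h import *
W=wc("w1");S=cam("side")
f=lambda p:(p[0]/1.25,p[1]/1.25)
for n,x,y,z in [("tipL",420,123,4),("tipR",451,127,4),("grRL",402,265,44),("grRR",432,268,44),("lampFL",166,282,181),("lampFR",307,157,181),("lock",352,9,89),("beak",515,98,0),("caseRearR",530,231,18),("caseFrontL",482,170,18)]:
    print(n,onz(W,f((x,y)),z))
g=lambda x,y:(220+x/3,140+y/3)
for n,a,b in [("lampFL",(166,282),(117,137)),("lampFR",(307,157),(333,158)),("lock",(352,9),(466,224)),("gripNearTop",(432,268),(267,450)),("tip",(451,127),(462,418))]:
    print(n,tri([ray(W,f(a)),ray(S,g(*b))]))
```

```text
tipL [ 599.85 -318.37    4.  ]
tipR [ 607.73 -353.85    4.  ]
grRL [ 441.58 -352.18   44.  ]
grRR [ 449.9  -387.18   44.  ]
lampFL [ 412.97 -159.05  181.  ]
lampFR [ 547.34 -241.4   181.  ]
lock [ 666.92 -226.82   89.  ]
beak [ 661.77 -411.72    0.  ]
caseRearR [ 526.58 -488.64   18.  ]
caseFrontL [ 574.92 -403.98   18.  ]
lampFL [ 407.35 -154.41  168.51]
lampFR [ 546.09 -239.22  167.92]
lock [ 667.6  -227.52   90.17]
gripNearTop [ 447.93 -387.17   41.51]
tip [ 607.04 -353.28    5.92]
```

Scaled: 37 mm is 0.74, 20 mm is 0.4, 0.145 rad is 0.0462.

Request:
tcp_steps --moves '[[[0.74,-0.14,0.4],[0,0,0],85],[[0.74,-0.14,0.4],[0,0,0],85],[[0.74,-0.14,0.4],[0,0,0],85],[[0.74,-0.14,0.4],[0,0,0],85],[[0,0,0],[0,0,0.0462],85],[[0,0,0],[0,0,0.0462],85],[[0,0,0],[0,0,0.0462],85],[[0,0,0],[0,0,0.0462],85],[[0,0,0],[0,0,0.0462],85],[[0,0,0],[0,0,0.0462],85],[[0,0,0],[0,0,0],85],[[0,0,0],[0,0,0],85]]'

```text
clock: 2.6
eef_pos: [646.8, -253.5, 241.0]
tool_rot: [3.141, 0.001, -0.532]
force: [-1.2, -0.2, 0.0]
width: 85.1
gripper_force: 0.0
```

Run:
```python
from h import *
s,im=shot("w2");print(s["eef_pos"],s["tool_rot"],s["qpos"])
print(proj(cam("wrist",s),[667,-227,89]))
cv2.imwrite("pics/w2b.png",cv2.resize(im,(800,500),interpolation=cv2.INTER_CUBIC))
```

```text
[ 646.8  -253.54  241.02] [ 3.14  0.   -0.53] [ 0.21  0.7   0.24  1.37 -0.17  1.1  -1.63]
[[289.11 177.91]]
```

View pics/w2b.png

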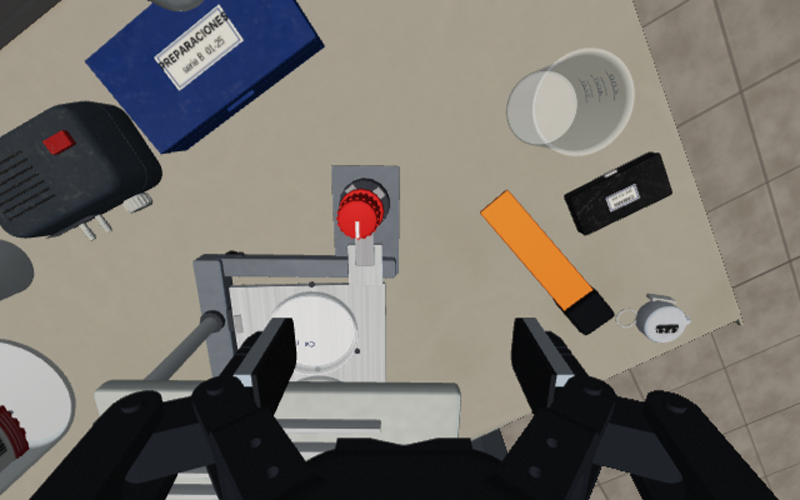

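The knob top is at (357,215). The rail's outer edge runs from (235,255) to (397,258), and the plate's front edge is the line x≈385 from y=285 to y=382. The wedge tip corners are at (480,211) and (508,190), and the grip's rear corners are at (585,334) and (614,316).

Run:
```python
from h import *
W=wc("w2");W1=wc("w1");S=cam("side")
f=lambda p:(p[0]/1.25,p[1]/1.25)
g=lambda x,y:(220+x/3,140+y/3)
print("lock",tri([ray(W,f((357,215))),ray(S,g(466,224))]),tri([ray(W,f((357,215))),ray(W1,f((352,9)))]),onz(W,f((357,215)),89.5))
def yaw(a,b,z,off=0):
    A=onz(W,f(a),z);B=onz(W,f(b),z);d=B-A;print(A,B,np.degrees(np.arctan2(d[1],d[0])))
yaw((397,275),(205,274),28)   # rail top inner edge, x dir
yaw((384,382),(385,285),30)   # plate front edge
yaw((332,255),(332,166),5);yaw((399,245),(399,166),5)
yaw((460,384),(100,384),181)
for n,p,q,z in [("tipL",(480,211),(420,123),4),("tipR",(508,190),(451,127),4),("grRL",(585,334),(402,265),44),("grRR",(614,316),(432,268),44)]:
    print(n,onz(W,f(p),z),tri([ray(W,f(p)),ray(W1,f(q))]))
```

```text
lock [ 672.13 -225.65   87.74] [ 671.22 -223.03   69.78] [ 673.99 -227.35   89.5 ]
[ 592.16 -214.93   28.  ] [691.91 -47.77  28.  ] 59.17614762363193
[ 489.6  -137.11   30.  ] [ 589.62 -199.22   30.  ] -31.83750764102018
[ 638.96 -162.05    5.  ] [ 716.37 -213.83    5.  ] -33.7784493789943
[ 612.44 -229.09    5.  ] [ 682.87 -270.8     5.  ] -30.63713964160462
[ 559.64 -244.97  181.  ] [676.87 -46.43 181.  ] 59.43864257180696
tipL [ 601.5  -319.32    4.  ] [ 600.51 -319.04    0.8 ]
tipR [ 606.49 -353.49    4.  ] [ 608.06 -352.95    9.38]
grRL [ 443.76 -351.27   44.  ] [ 440.82 -352.28   40.3 ]
grRR [ 448.24 -384.32   44.  ] [ 451.96 -384.64   48.74]
```

Scaled: 30 mm is 0.6, 2.5 mm is 0.05, 0.144 rad is 0.0458.

Request:
tcp_steps --moves '[[[0.05,-0.24,0.6],[0,0,0],85],[[0.05,-0.24,0.6],[0,0,0],85],[[0.05,-0.24,0.6],[0,0,0],85],[[0,0,0],[0,0,0.0458],85],[[0,0,0],[0,0,0.0458],85],[[0,0,0],[0,0,0.0458],85],[[0,0,0],[0,0,0.0458],85],[[0,0,0],[0,0,0.0458],85],[[0,0,0],[0,0,0],85],[[0,0,0],[0,0,0],85]]'

```text
clock: 3.65
eef_pos: [672.3, -225.2, 151.2]
tool_rot: [3.141, 0.0, -1.249]
force: [0.6, 1.1, -0.1]
width: 84.9
gripper_force: 0.0
```

Run:
```python
from h import *
s,im=shot("w3");print(s["eef_pos"],s["tool_rot"],s["qpos"])
def red(n):
    im=cv2.imread(f"pics/{n}.png").astype(int);m=((im[...,2]>130)&(im[...,1]<70)&(im[...,0]<70)).astype(np.uint8)
    k,l,st,c=cv2.connectedComponentsWithStats(m);i=1+np.argmax(st[1:,4]);return st[i],c[i]
for n in("w2","w3"):print(red(n))
print(proj(cam("wrist",s),[671.5,-226,88.5]))
a=im[60:300,180:460];cv2.imwrite("pics/w3c.png",cv2.resize(a,None,fx=2.4,fy=2.4,interpolation=cv2.INTER_CUBIC))
```

```text
[ 672.3  -225.17  151.2 ] [ 3.14  0.   -1.25] [ 0.07  0.83  0.41  1.41 -0.37  0.97 -2.25]
(array([269, 152,  38,  39, 884], dtype=int32), array([286.38, 171.73]))
(array([ 300,  179,   48,   56, 1568], dtype=int32), array([323.23, 208.85]))
[[323.55 213.12]]
```

View pics/w3c.png

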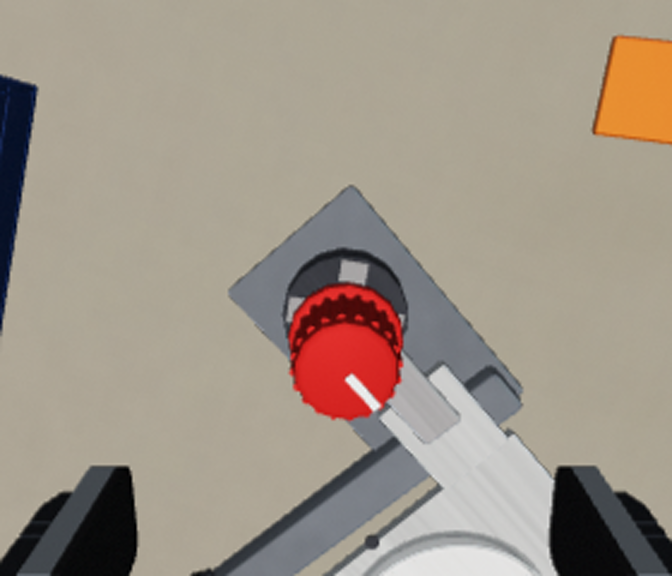

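The knob top's centre is at crop (347,368), which is (324.6,213.3) in the full image. That is within 1 px of where my estimate (671.5,-226,88.5) projects, so I'll descend and grip.

Scaled: 22 mm is 0.44, 1.5 mm is 0.03.

Request:
tcp_steps --moves '[[[0.01,0.03,0.44],[0,0,0],85],[[0,0,0.44],[0,0,0],85],[[0,0,0.44],[0,0,0],85],[[0,0,0.4],[0,0,0],85],[[0,0,0],[0,0,0],20],[[0,0,0],[0,0,0],20],[[0,0,0],[0,0,0],20],[[0,0,0],[0,0,0],20],[[0,0,0],[0,0,0],20],[[0,0,0],[0,0,0],20],[[0,0,0],[0,0,0],20]]'

```text
clock: 4.8
eef_pos: [672.0, -226.5, 66.2]
tool_rot: [-3.14, -0.002, -1.253]
force: [0.7, -0.4, 2.5]
width: 31.0
gripper_force: 59.2
```

Gripped (31 mm, 59 N). Next I'll press it down.

Scaled: 3 mm is 0.06, 1 mm is 0.02.

Request:
tcp_steps --moves '[[[0,0,0.06],[0,0,0],20],[[0,0,0.06],[0,0,0],20],[[0,0,0.06],[0,0,0],20],[[0,0,0.02],[0,0,0],20],[[0,0,0],[0,0,0],20]]'

```text
clock: 5.3
eef_pos: [672.1, -226.6, 59.0]
tool_rot: [-3.139, -0.001, -1.253]
force: [-4.1, 1.3, 22.0]
width: 31.4
gripper_force: 61.6
```

Scaled: -0.14 rad is -0.0446.

Request:
tcp_steps --moves '[[[0,0,0],[0,0,-0.0446],20],[[0,0,0],[0,0,-0.0446],20],[[0,0,0],[0,0,-0.0446],20],[[0,0,0],[0,0,0],20]]'

```text
clock: 5.7
eef_pos: [672.8, -226.2, 59.0]
tool_rot: [-3.139, -0.003, -0.83]
force: [-2.7, 1.9, 21.0]
width: 31.3
gripper_force: 61.3
```

```bash
python3 -c "
from h import *
s=ctrl.read_state();print(s['torque'],s['force'])"
```

```text
[0.37 0.84 0.01] [-2.74  1.93 21.03]
```

Scaled: -0.14 rad is -0.0446.

Request:
tcp_steps --moves '[[[0,0,0],[0,0,-0.0446],20],[[0,0,0],[0,0,-0.0446],20],[[0,0,0],[0,0,-0.0446],20],[[0,0,0],[0,0,-0.0446],20],[[0,0,0],[0,0,-0.0446],20],[[0,0,0],[0,0,-0.0446],20],[[0,0,0],[0,0,-0.0318],20],[[0,0,0],[0,0,-0.0159],20],[[0,0,0],[0,0,0],20]]'

```text
clock: 6.6
eef_pos: [673.3, -224.5, 59.1]
tool_rot: [-3.14, -0.005, 0.157]
force: [-3.4, 3.3, 20.5]
width: 31.2
gripper_force: 61.3
```

```bash
python3 -c "
from h import *
s=ctrl.read_state();print(s['torque'],s['force'])"
```

```text
[ 0.85  0.75 -0.2 ] [-3.44  3.29 20.5 ]
```

At the stop: 1.41 rad turned, with a reaction torque of 0.2 N m. I'll raise it while gripped, then open and lift clear.

Request:
tcp_steps --moves '[[[0,0,-0.08],[0,0,0],20],[[0,0,-0.08],[0,0,0],20],[[0,0,0],[0,0,0],20],[[0,0,0],[0,0,0],85],[[0,0,0],[0,0,0],85],[[0,0,0],[0,0,0],85],[[0,0,0],[0,0,0],85],[[0,0,-0.6],[0,0,0],85],[[0,0,-0.8],[0,0,0],85],[[0,0,-0.4],[0,0,0],85],[[0,0,0],[0,0,0],85]]'

```text
clock: 7.7
eef_pos: [673.4, -227.0, 157.2]
tool_rot: [3.138, -0.006, 0.156]
force: [0.2, -0.1, -0.3]
width: 85.3
gripper_force: 0.0
```

Run:
```python
from h import *
s,im=shot("w4");print(s["eef_pos"],s["tool_rot"],s["qpos"],s["force"])
sd=ctrl.get_image("side");cv2.imwrite("pics/side4.png",sd)
a=cv2.resize(im[60:300,180:460],None,fx=1.9,fy=1.9,interpolation=cv2.INTER_CUBIC)
b=cv2.resize(sd[185:265,220:400],None,fx=3,fy=3,interpolation=cv2.INTER_CUBIC)
o=np.zeros((a.shape[0],800,3),np.uint8);o[:,:a.shape[1]]=a;w=min(b.shape[1],800-a.shape[1]);o[:b.shape[0],a.shape[1]:a.shape[1]+w]=b[:,:w];cv2.imwrite("pics/w4c.png",o)
```

```text
[ 673.41 -226.97  157.19] [ 3.14 -0.01  0.16] [ 0.29  0.79 -0.    1.4   0.    0.94 -1.13] [ 0.22 -0.14 -0.35]
```

View pics/w4c.png

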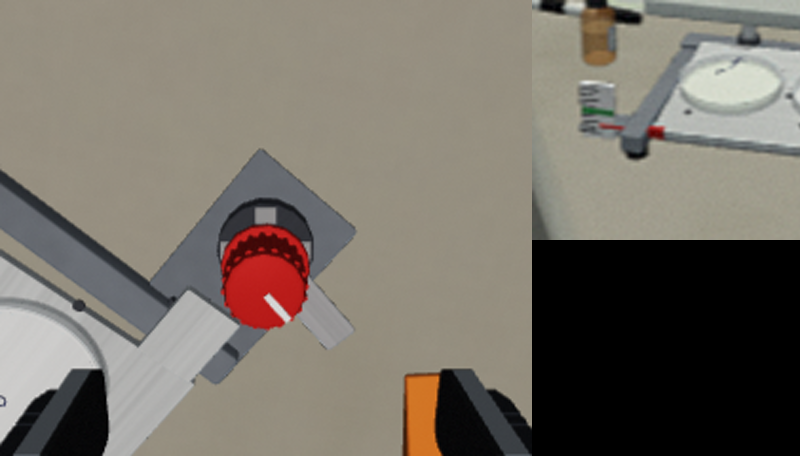

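The lock is free: the tongue now points to the stand's front, clear of the ear, with the knob top at crop (265,291), which is (319.5,213.2) in full. The pointer is still at its low position. Next I'll fit the stand pose.

Run:
```python
from h import *
from scipy.optimize import least_squares
W1,W2,W4,S=wc("w1"),wc("w2"),wc("w4"),cam("side")
print("knob now",onz(W4,(319.5,213.2),88.5), tri([ray(W4,(319.5,213.2)),ray(S,(220+466/3,140+224/3))]))
f=lambda x,y:(x/1.25,y/1.25); g=lambda x,y:(220+x/3,140+y/3)
# params X,Y,yaw,h,lockx,lamptop
def pts(p):
    X,Y,t,h,lx,lt=p;R=np.array([[np.cos(t),-np.sin(t),0],[np.sin(t),np.cos(t),0],[0,0,1]])
    return lambda a:R@np.array(a,float)+[X,Y,h]
obs=[]
def res(p,full=False):
    P=pts(p);lt=p[5];lx=p[4];r=[]
    def pt(C,px,a,w=1):r.extend(w*(proj(C,P(a))[0]-px))
    def ln(C,px,a,b,w=1):
        q=proj(C,[P(a),P(b)]);d=q[1]-q[0];n=np.array([-d[1],d[0]])/np.linalg.norm(d);r.append(w*n@(np.array(px)-q[0]))
    # lamp edges/corners
    pt(W1,f(165,283),(-163,83,lt));pt(W1,f(309,157),(-163,-83,lt));pt(W2,f(462,382),(-163,-83,lt));pt(S,g(115,137),(-163,83,lt),.7)
    pt(S,g(334,158),(-163,-83,lt),.7)
    # plate front top edge
    for q in [(384,382),(385,285)]: ln(W2,f(*q),(-105,100,32),(-105,-100,32))
    # rail right
    pt(W2,f(398,257),(-115,-125,26));pt(W2,f(398,276),(-115,-105,26));ln(W2,f(235,274),(-115,-105,26),(70,-105,26));ln(W2,f(235,256),(-115,-125,26),(70,-125,26))
    # knob
    pt(W2,f(357,215),(lx,-182,87.5));pt(W4,(319.5,213.2),(lx,-182,87.5))
    pt(S,g(466,224),(lx,-182,87.5),.7)
    r.append((p[3]-2)/2)
    return np.array(r)
o=least_squares(res,[560,-90,1.03,2,-90,172],loss="soft_l1")
print(o.x,np.degrees(o.x[2]));print(o.fun)
P=pts(o.x);print("bar",P((-98,0,14)),"lock",P((o.x[4],-182,87.5)))
for n,q in [("mark",(66,246)),("tip",(60,262))]:
    A=onz(S,g(*q),36+o.x[3]-12.5*(n=="tip"));t=o.x[2];d=A-P((0,0,0));print(n,[np.cos(t)*d[0]+np.sin(t)*d[1],-np.sin(t)*d[0]+np.cos(t)*d[1]])
print("tape",onz(W1,f(449,310),25),"ring",onz(W1,f(430,290),2))
np.save("stand.npy",o.x)
```

```text
knob now [ 671.36 -225.3    88.5 ] [ 670.82 -225.01   88.24]
[561.74 -58.97   1.01   1.31 -83.32 167.04] 58.12359457149982
[ 1.49 -0.7   1.01  0.07 -0.14  4.9  -0.79 -0.42 -0.26  0.03 -0.41 -0.51
 -1.5   1.49 -1.8   1.03 -0.22 -0.63 -0.14  1.79  0.89 -0.89  0.65 -0.05
 -0.34]
bar [ 509.98 -142.19   15.31] lock [ 672.29 -225.83   88.81]
mark [np.float64(-104.76673563384854), np.float64(148.1820627914842)]
tip [np.float64(-110.85466204260166), np.float64(151.82545894523824)]
tape [ 396.44 -432.65   25.  ] ring [ 405.39 -404.66    2.  ]
```

Add to h.py:
```python
def tool(yaw,tilt):  # tool z down, tilted forward along heading yaw; tool x forward-up
    return Ro.from_euler("z",yaw,degrees=True)*Ro.from_euler("x",180,degrees=True)*Ro.from_euler("y",tilt,degrees=True)
def delta(pos,rot,order="tr"):
    s=ctrl.read_state();R0=Ro.from_euler("xyz",s["tool_rot"]);d=np.array(pos)-s["eef_pos"]
    rv=(R0.inv()*rot).as_rotvec()
    print("trans in present tool",R0.inv().apply(d),"len",np.linalg.norm(d),"; rotvec",rv,np.linalg.norm(rv),"; trans in new tool",rot.inv().apply(d))
```

Run:
```python
from h import *
W1,W2,S=wc("w1"),wc("w2"),cam("side")
f=lambda x,y:(x/1.25,y/1.25); g=lambda x,y:(220+x/3,140+y/3)
print("tape top",tri([ray(W1,f(449,314)),ray(W2,f(665,326)),ray(S,g(203,545))]))
for tilt in(40,44):
    R=tool(12,tilt);print(R.as_matrix()[:,2],R.as_matrix()[:,0])
    u=np.array([np.cos(np.radians(12)),np.sin(np.radians(12)),0])
    org=np.array([464.5,-365.7,0]);G=org-2*u+[0,0,31];T=G+18.7*R.as_matrix()[:,2];pre=T-90*R.as_matrix()[:,2]
    print(tilt,"T",T,"pre",pre);delta(pre,R)
```

```text
tape top [ 390.32 -434.54   22.12]
[ 0.63  0.13 -0.77] [0.75 0.16 0.64]
40 T [ 474.3  -363.62   16.67] pre [ 417.71 -375.64   85.62]
trans in present tool [-273.37  108.31   67.65] len 301.7225991225816 ; rotvec [ 0.02  0.7  -0.05] 0.7004010349684121 ; trans in new tool [-256.94   93.73 -127.42]
[ 0.68  0.14 -0.72] [0.7  0.15 0.69]
44 T [ 475.25 -363.42   17.55] pre [ 414.1  -376.41   82.29]
trans in present tool [-277.06  108.5    70.98] len 305.8968239078626 ; rotvec [ 0.02  0.77 -0.05] 0.7700250462494316 ; trans in new tool [-252.4    93.73 -145.2 ]
```

Scaled: 45 mm is 0.9, -41 mm is -0.82, 0.128 rad is 0.0407.

Request:
tcp_steps --moves '[[[-0.3,0.9,0],[0,0,0],85],[[-0.3,0.9,0],[0,0,0],85],[[-0.82,0.06,0],[0,0,0],85],[[-0.82,0.06,0],[0,0,0],85],[[-0.82,0.06,0],[0,0,0],85],[[-0.82,0.06,0],[0,0,0],85],[[-0.82,0.06,0],[0,0,0],85],[[-0.82,0.06,0],[0,0,-0.0064],85],[[0,0,0],[0,0.0407,0],70],[[0,0,0],[0,0.0407,0],70],[[0,0,0],[0,0.0407,0],70],[[0,0,0],[0,0.0407,0],70]]'

```text
clock: 9.0
eef_pos: [414.7, -374.4, 151.8]
tool_rot: [-3.139, -0.493, 0.177]
force: [1.1, 0.1, -3.0]
width: 70.3
gripper_force: 0.0
```

Request:
tcp_steps --moves '[[[0,0,0],[0,0.0407,0],70],[[0,0,0],[0,0.0407,0],70],[[0,0,0],[0,0,0],70],[[0,0,0],[0,0,0],70]]'

```text
clock: 9.4
eef_pos: [416.7, -368.8, 150.6]
tool_rot: [-3.118, -0.594, 0.175]
force: [0.4, -0.8, -0.6]
width: 70.3
gripper_force: 0.0
```

Run:
```python
from h import *
R=tool(12,44);delta([414.1,-376.4,82.3],R);s,im=shot("w5");print(s["qpos"])
C=cam("wrist",s);print(proj(C,[[601,-319,4],[607,-353.5,4],[443,-351.7,44],[449.5,-386,44],[481,-345,36]]))
im2=im.astype(int);m=((im2[...,2]>180)&(im2[...,1]>80)&(im2[...,1]<170)&(im2[...,0]<80)).astype(np.uint8)
c=max(cv2.findContours(m,0,2)[0],key=cv2.contourArea);q=cv2.approxPolyDP(c,4,True)[:,0];print(q)
for p in q:print(onz(C,p,4),onz(C,p,36))
```

```text
trans in present tool [-41.44   8.29  54.27] len 68.78372952383752 ; rotvec [-0.    0.17 -0.03] 0.17616565989877392 ; trans in new tool [-50.42   6.86  46.28]
[ 1.44  0.69 -0.64  2.12 -0.67  0.25  0.22]
[[312.75 102.73]
 [342.64 102.86]
 [311.58 234.13]
 [350.47 234.1 ]
 [313.02 195.45]]
[[341 102]
 [312 104]
 [311 199]
 [346 198]]
[ 607.8  -351.41    4.  ] [ 586.71 -353.78   36.  ]
[ 599.17 -318.47    4.  ] [ 578.97 -324.24   36.  ]
[ 485.67 -340.28    4.  ] [ 477.18 -343.79   36.  ]
[ 493.59 -376.73    4.  ] [ 484.28 -376.49   36.  ]
```

The J6 limit blocks a full tilt at this heading. I'll grasp upright, carry the wedge to in front of the bar, and regrasp it tilted there.

Run:
```python
from h import *
R=tool(12,0);delta([463.5,-366,100],R)
```

```text
trans in present tool [ 9.22  7.01 67.87] len 68.85466843234609 ; rotvec [-0.01 -0.59 -0.02] 0.5950624598341626 ; trans in new tool [45.52  6.94 51.19]
```

The rows are not in the units I measure in: shifts go in shares of 50 mm and turns go in shares of pi rad. I convert before sending: 22 mm is 0.44, 5 mm is 0.1, -0.119 rad is -0.0379.

Request:
tcp_steps --moves '[[[0,0,0],[0,-0.0379,-0.0013],70],[[0,0,0],[0,-0.0379,-0.0013],70],[[0,0,0],[0,-0.0379,-0.0013],70],[[0,0,0],[0,-0.0379,-0.0013],70],[[0,0,0],[0,-0.0379,-0.0013],70],[[0.44,0.06,0.1],[0,0,0],70],[[0.44,0.06,0.1],[0,0,0],70],[[0,0,0],[0,0,0],70],[[0,0,0],[0,0,0],70]]'

```text
clock: 10.35
eef_pos: [462.8, -363.4, 140.8]
tool_rot: [-3.125, -0.052, 0.212]
force: [-0.4, -0.0, 0.3]
width: 70.0
gripper_force: 0.0
```

Run:
```python
from h import *
R=tool(12,0);delta([463.5,-366,10],R)
```

```text
trans in present tool [ -6.67   4.83 130.52] len 130.77985617642332 ; rotvec [-0.02 -0.05  0.  ] 0.05425303351620137 ; trans in new tool [  0.09   2.72 130.75]
```

Scaled: 35 mm is 0.7, 2.7 mm is 0.054, -0.052 rad is -0.0166.

Request:
tcp_steps --moves '[[[0,0,0],[-0.0051,-0.0166,0.0006],70],[[0,0.054,0.7],[0,0,0],70],[[0,0,0.7],[0,0,0],70],[[0,0,0.7],[0,0,0],70],[[0,0,0],[0,0,0],70]]'

```text
clock: 10.85
eef_pos: [458.8, -365.1, 32.1]
tool_rot: [-3.134, 0.006, 0.206]
force: [-0.1, -0.5, -0.9]
width: 69.9
gripper_force: 0.0
```

Run:
```python
from h import *
R=tool(12,0);delta([463.5,-366,10],R)
```

```text
trans in present tool [ 4.52  1.96 22.04] len 22.58804400542698 ; rotvec [-0.01  0.01 -0.  ] 0.00962555577645937 ; trans in new tool [ 4.39  1.82 22.08]
```

Scaled: 12 mm is 0.24, 10 mm is 0.2, -0.007 rad is -0.0022.

Request:
tcp_steps --moves '[[[0.08,0.04,0.24],[-0.0022,0.0022,0],70],[[0,0,0.2],[0,0,0],70],[[0,0,0],[0,0,0],20],[[0,0,0],[0,0,0],20],[[0,0,0],[0,0,0],20],[[0,0,0],[0,0,0],20],[[0,0,0],[0,0,0],20],[[0,0,0],[0,0,0],20],[[0,0,0],[0,0,0],20]]'

```text
clock: 11.75
eef_pos: [467.3, -368.3, 14.9]
tool_rot: [3.135, -0.008, 0.208]
force: [-0.6, 1.9, 6.9]
width: 37.1
gripper_force: 60.7
```

Run:
```python
from h import *
y=58.5;R=tool(y,0);u=np.array([np.cos(np.radians(y)),np.sin(np.radians(y)),0])
print(np.array([510,-142,0])-172*u); delta(np.array([510,-142,10])-173*u,R)
```

```text
[ 420.13 -288.65    0.  ]
trans in present tool [-30.45 -86.93   4.1 ] len 92.20392618334915 ; rotvec [ 0.01 -0.01 -0.81] 0.8133548557047409 ; trans in new tool [ 42.24 -81.81   4.9 ]
```

Scaled: -27 mm is -0.54, 14 mm is 0.28, -0.135 rad is -0.043.

Request:
tcp_steps --moves '[[[0,0,-0.24],[0,0,0],20],[[0,0,-0.24],[0,0,0],20],[[0,0,0],[0,0,-0.043],20],[[0,0,0],[0,0,-0.043],20],[[0,0,0],[0,0,-0.043],20],[[0,0,0],[0,0,-0.043],20],[[0,0,0],[0,0,-0.043],20],[[0,0,0],[0,0,-0.043],20],[[0.28,-0.54,0],[0,0,0],20],[[0.28,-0.54,0],[0,0,0],20],[[0.2,-0.54,0],[0,0,0],20],[[0,0,0],[0,0,0],20]]'

```text
clock: 12.95
eef_pos: [414.7, -289.5, 37.4]
tool_rot: [3.138, -0.001, 1.02]
force: [-0.4, 0.4, -2.8]
width: 37.5
gripper_force: 60.6
```

Run:
```python
from h import *
y=58.5;R=tool(y,0);u=np.array([np.cos(np.radians(y)),np.sin(np.radians(y)),0])
delta(np.array([510,-142,15])-173*u,R)
s,im=shot("w6");print(s["qpos"],s["force"]);cv2.imwrite("pics/w6b.png",cv2.resize(im,(800,500),interpolation=cv2.INTER_CUBIC))
```

```text
trans in present tool [ 2.56  4.11 22.4 ] len 22.915245672151933 ; rotvec [ 0. -0. -0.] 0.004367291538848188 ; trans in new tool [ 2.58  4.21 22.38]
[ 0.57  0.74 -0.02  2.06  0.03  0.33 -0.03] [-0.35  0.44 -2.84]
```

View pics/w6b.png

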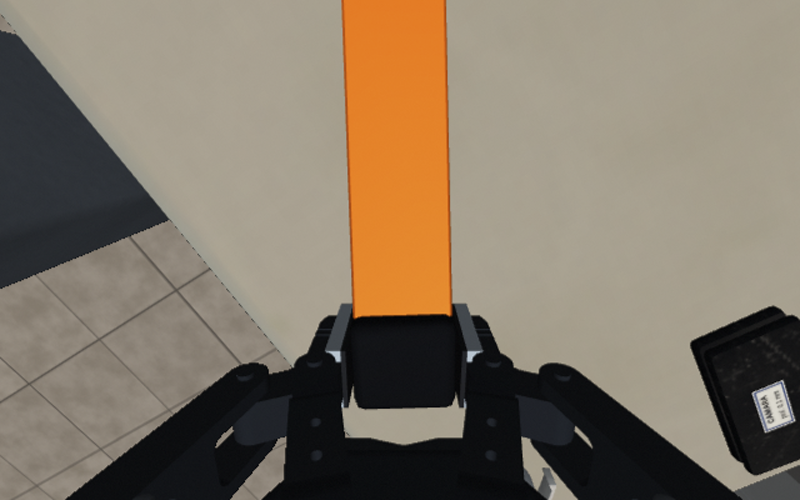

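The wedge is held squarely between the pads, its grip block at (403,362) and the ramp running straight up the image. The bench edge passes at lower left, near (290,370).

Run:
```python
from h import *
C=wc("w6");print(onz(C,(290/1.25,370/1.25),0),onz(C,(170/1.25,222/1.25),0))
```

```text
[ 333.09 -300.72    0.  ] [ 334.54 -200.98   -0.  ]
```

Request:
tcp_steps --moves '[[[0.05,0.08,0.16],[0,0,0],20],[[0,0,0.16],[0,0,0],20],[[0,0,0.12],[0,0,0],20],[[0,0,0],[0,0,0],20]]'

```text
clock: 13.4
eef_pos: [423.8, -294.4, 14.7]
tool_rot: [3.13, -0.001, 1.017]
force: [-0.4, -1.2, 2.4]
width: 37.2
gripper_force: 60.4
```

Run:
```python
from h import *
y=58.5;R=tool(y,0);u=np.array([np.cos(np.radians(y)),np.sin(np.radians(y)),0])
delta(np.array([510,-142,15])-173*u,R)
```

```text
trans in present tool [ 1.96 -6.14 -0.41] len 6.458660487789815 ; rotvec [ 0.01 -0.   -0.  ] 0.012198285113606655 ; trans in new tool [ 1.98 -6.14 -0.35]
```

Scaled: -3 mm is -0.06, -1 mm is -0.02, 0.006 rad is 0.0019.

Request:
tcp_steps --moves '[[[0.02,-0.06,-0.02],[0.0019,0,0],20],[[0.02,-0.06,0],[0.0019,0,0],20],[[0,0,0],[0,0,0],20],[[0,0,0],[0,0,0],20],[[0,0,0],[0,0,0],20]]'

```text
clock: 13.9
eef_pos: [418.9, -288.5, 15.7]
tool_rot: [-3.139, -0.001, 1.017]
force: [0.2, 0.4, -1.9]
width: 37.1
gripper_force: 59.8
```

Run:
```python
from h import *
y=58.5;R=tool(y,0);u=np.array([np.cos(np.radians(y)),np.sin(np.radians(y)),0])
delta(np.array([510,-142,15])-173*u,R)
```

```text
trans in present tool [-0.5   1.18  0.66] len 1.4422283915465965 ; rotvec [-0. -0. -0.] 0.004308298432972421 ; trans in new tool [-0.51  1.18  0.66]
```

Scaled: -40 mm is -0.8, 1.5 mm is 0.03, 0.14 rad is 0.0446.

Request:
tcp_steps --moves '[[[0,0,0.03],[0,0,0],20],[[0,0,0],[0,0,0],60],[[0,0,0],[0,0,0],60],[[0,0,0],[0,0,0],60],[[0,0,-0.8],[0,0,0],60],[[0,0,-0.8],[0,0,0],60],[[0,0,0],[0,0.0446,0],60],[[0,0,0],[0,0.0446,0],60],[[0,0,0],[0,0.0446,0],60],[[0,0,0],[0,0.0446,0],60],[[0,0,0],[0,0.0446,0],60],[[0,0,0],[0,0.0223,0],60]]'

```text
clock: 15.1
eef_pos: [416.7, -291.7, 91.9]
tool_rot: [-3.134, -0.75, 1.006]
force: [-1.3, 0.1, -0.5]
width: 59.6
gripper_force: 0.0
```

Request:
tcp_steps --moves '[[[0,0,0],[0,0,0],60],[[0,0,0],[0,0,0],60]]'

```text
clock: 15.3
eef_pos: [418.6, -288.0, 93.3]
tool_rot: [-3.134, -0.746, 1.012]
force: [-0.2, 0.7, 0.3]
width: 60.0
gripper_force: 0.0
```

Run:
```python
from h import *
s=ctrl.read_state();print(s["qpos"],Ro.from_euler("xyz",s["tool_rot"]).as_matrix())
```

```text
[ 1.37  0.95 -0.64  1.87 -0.29  0.73  0.58] [[ 0.39  0.85  0.35]
 [ 0.62 -0.53  0.58]
 [ 0.68 -0.01 -0.73]]
```

Run:
```python
from h import *
y=58.5;R=tool(y,44);u=np.array([np.cos(np.radians(y)),np.sin(np.radians(y)),0])
T=np.array([418.1,-289.8,18])+12.5*u;print(T);delta(T,R)
```

```text
[ 424.63 -279.14   18.  ]
trans in present tool [-43.24   0.92  62.53] len 76.02484699165426 ; rotvec [-0.    0.02 -0.01] 0.02249814996010667 ; trans in new tool [-44.58   0.55  61.58]
```

Scaled: -22 mm is -0.44, 17 mm is 0.34, 0.02 rad is 0.0064.

Request:
tcp_steps --moves '[[[-0.44,0,0],[0,0.0064,-0.0032],60],[[-0.44,0.01,0],[0,0,0],60],[[0,0,0.44],[0,0,0],60],[[0,0,0.44],[0,0,0],60],[[0,0,0.34],[0,0,0],60],[[0,0,0],[0,0,0],60],[[0,0,0],[0,0,0],60]]'

```text
clock: 16.0
eef_pos: [424.6, -279.6, 19.4]
tool_rot: [3.139, -0.765, 1.029]
force: [0.6, -1.1, 0.7]
width: 59.9
gripper_force: 0.0
```

Run:
```python
from h import *
y=58.5;R=tool(y,44);u=np.array([np.cos(np.radians(y)),np.sin(np.radians(y)),0])
T=np.array([418.1,-289.8,18])+12.5*u;delta(T,R)
```

```text
trans in present tool [-0.71 -0.22  1.3 ] len 1.4994696172749364 ; rotvec [-0.    0.    0.01] 0.0065794190661449 ; trans in new tool [-0.71 -0.22  1.3 ]
```

Now close on it, take a picture, and check the wedge line against the bar numerically.

Scaled: 0.006 rad is 0.0019.

Request:
tcp_steps --moves '[[[0,0,0],[0,0,0.0019],60],[[0,0,0],[0,0,0],20],[[0,0,0],[0,0,0],20],[[0,0,0],[0,0,0],20],[[0,0,0],[0,0,0],20],[[0,0,0],[0,0,0],20],[[0,0,0],[0,0,0],20]]'

```text
clock: 16.7
eef_pos: [424.1, -280.6, 19.8]
tool_rot: [-3.139, -0.766, 1.019]
force: [-2.4, -2.8, 6.4]
width: 37.1
gripper_force: 60.7
```

Run:
```python
from h import *
s,im=shot("w7");C=cam("wrist",s);p=np.load("stand.npy");t=p[2]
sd=ctrl.get_image("side");cv2.imwrite("pics/side7.png",sd)
print(s["force"],s["qpos"])
im2=im.astype(int);m=((im2[...,2]>150)&(im2[...,1]>60)&(im2[...,1]<170)&(im2[...,0]<80)).astype(np.uint8)
c=max(cv2.findContours(m,0,2)[0],key=cv2.contourArea);q=cv2.approxPolyDP(c,4,True)[:,0]
for a in q:print(a,onz(C,a,4),onz(C,a,36))
P=lambda a:np.array([[np.cos(t),-np.sin(t),0],[np.sin(t),np.cos(t),0],[0,0,1]])@np.array(a,float)+[p[0],p[1],p[3]]
print(proj(C,[P((-98,0,14)),P((-105,100,32)),P((-105,-100,32)),P((-105,148,36)),P((-163,83,156)),P((-163,-83,156))]))
cv2.imwrite("pics/w7b.png",cv2.resize(im,(800,500),interpolation=cv2.INTER_CUBIC))
```

```text
[-2.39 -2.77  6.41] [ 1.36  1.09 -0.62  1.87 -0.27  0.63  0.63]
[297  93] [ 476.24 -157.53    4.  ] [ 462.7  -186.57   36.  ]
[286 236] [ 413.99 -254.42    4.  ] [ 411.86 -265.69   36.  ]
[356 235] [ 450.37 -276.01    4.  ] [ 441.57 -283.33   36.  ]
[343  94] [ 505.84 -176.92    4.  ] [ 486.86 -202.41   36.  ]
[[ 323.92   52.61]
 [ 184.56   37.13]
 [ 463.79   38.06]
 [ 114.34   31.73]
 [  10.58 -243.86]
 [ 640.71 -243.75]]
```

Run:
```python
import cv2,numpy as np
im=cv2.imread("pics/w7.png")
r=lambda a:cv2.resize(a,None,fx=2.8,fy=2.8,interpolation=cv2.INTER_CUBIC)
cv2.imwrite("pics/w7c.png",np.vstack([r(im[0:100,60:340]),r(im[0:100,300:580])]))
```

```text
(no output)
```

View pics/w7c.png

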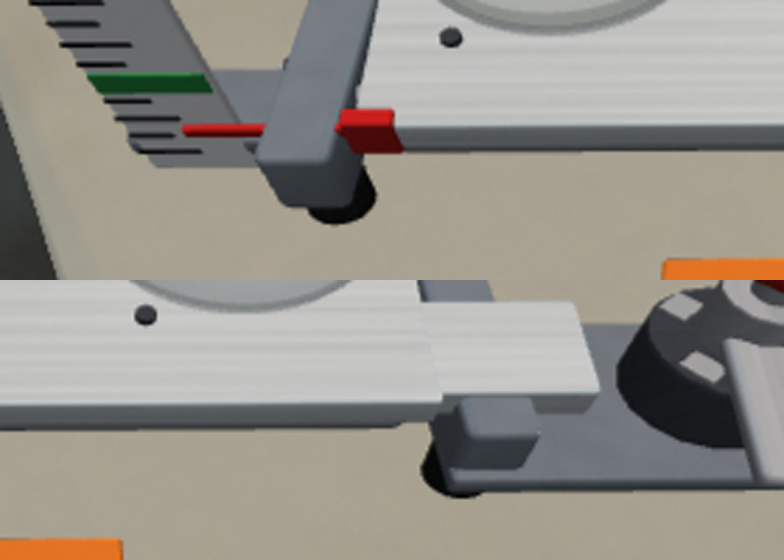

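The stand shows square to the tool. Its feet are at full-image columns 182 and 465, both at row 77; the plate corner is at (458,44), and the plate edge tilts under 0.5°. The wedge tip's middle is at (320,93.5), about 2 mm left of the bar's middle, so I'll shift right 2.5 mm and slide in.

Scaled: 3.6 mm is 0.072, 3.47 mm is 0.0694.

Request:
tcp_steps --moves '[[[0,0.024,0],[0,0,0],20],[[0,0.026,0],[0,0,0],20],[[0.072,-0.001,0.0694],[0,0,0],20],[[0.072,-0.001,0.0694],[0,0,0],20],[[0.072,-0.001,0.0694],[0,0,0],20],[[0.072,-0.001,0.0694],[0,0,0],20],[[0.072,-0.001,0.0694],[0,0,0],20],[[0.072,-0.001,0.0694],[0,0,0],20],[[0.072,-0.001,0.0694],[0,0,0],20],[[0.072,-0.001,0.0694],[0,0,0],20],[[0.072,-0.001,0.0694],[0,0,0],20],[[0,0,0],[0,0,0],20]]'

```text
clock: 18.0
eef_pos: [450.3, -243.7, 19.8]
tool_rot: [-3.141, -0.766, 1.019]
force: [-0.2, -2.8, 6.2]
width: 37.2
gripper_force: 60.8
```

Create m.py:
```python
from h import *
import sys
s,im=shot(sys.argv[1]);C=cam("wrist",s);a=im.astype(int)
u=np.array([np.cos(np.radians(58.9)),np.sin(np.radians(58.9))])
d=s["eef_pos"][:2]-np.array([424.1,-280.6]);f=s["force"]
print("along",d@u,"left",d@[-u[1],u[0]],"z",s["eef_pos"][2],"rot",s["tool_rot"],"push",-f[:2]@u,"fz",f[2],"side",f[:2]@[-u[1],u[0]],"q",s["qpos"])
def comp(m,amin=8):
    k,l,st,c=cv2.connectedComponentsWithStats(m.astype(np.uint8));return [(st[i].tolist(),c[i].round(1).tolist()) for i in range(1,k) if st[i,4]>=amin]
r=(a[...,2]>120)&(a[...,1]<60)&(a[...,0]<60);g=(a[...,1]>70)&(a[...,2]<60)&(a[...,0]<90)
print("red",comp(r)[:6]);print("green",comp(g)[:4])
```

```bash
python3 m.py w8
```

```text
along 45.17667680420147 left -3.3815053439772456 z 19.845654411026256 rot [-3.14 -0.77  1.02] push 2.526048858217146 fz 6.170959044423583 side -1.2429227636354088 q [ 1.3   1.09 -0.65  1.91 -0.3   0.54  0.61]
red [([583, 9, 57, 40, 521], [606.3, 34.7]), ([161, 84, 23, 8, 134], [172.1, 87.4]), ([101, 90, 32, 3, 74], [115.1, 90.7])]
green [([62, 72, 46, 2, 69], [88.0, 72.7])]
```

Scaled: 3.6 mm is 0.072, 3.47 mm is 0.0694.

Request:
tcp_steps --moves '[[[0.072,-0.004,0.0694],[0,0,0],20],[[0.072,-0.004,0.0694],[0,0,0],20],[[0.072,-0.004,0.0694],[0,0,0],20],[[0.072,-0.004,0.0694],[0,0,0],20],[[0,0,0],[0,0,0],20]]'

```text
clock: 18.55
eef_pos: [460.1, -226.2, 19.8]
tool_rot: [-3.141, -0.766, 1.019]
force: [-0.5, -3.5, 6.5]
width: 37.4
gripper_force: 61.0
```

```bash
python3 m.py w9
```

```text
along 65.15246090013564 left -2.7664930936075827 z 19.83364181672205 rot [-3.14 -0.77  1.02] push 3.2705555102799417 fz 6.525668460361233 side -1.3509788574928245 q [ 1.28  1.09 -0.66  1.93 -0.31  0.5   0.6 ]
red [([597, 30, 43, 43, 463], [614.0, 54.5]), ([155, 107, 24, 8, 160], [166.5, 110.9]), ([92, 113, 34, 3, 100], [108.5, 114.0])]
green [([51, 96, 51, 3, 78], [71.8, 96.4]), ([73, 102, 31, 1, 31], [88.0, 102.0])]
```

Scaled: 3.6 mm is 0.072, 3.47 mm is 0.0694.

Request:
tcp_steps --moves '[[[0.072,0,0.0694],[0,0,0],20],[[0.072,0,0.0694],[0,0,0],20],[[0.072,0,0.0694],[0,0,0],20],[[0.072,0,0.0694],[0,0,0],20],[[0,0,0],[0,0,0],20]]'

```text
clock: 19.1
eef_pos: [468.8, -214.8, 19.7]
tool_rot: [3.14, -0.76, 1.014]
force: [-16.4, -21.2, 25.7]
width: 37.5
gripper_force: 64.5
```

```bash
python3 m.py w10
```

```text
along 79.39025546466267 left -4.282889464261466 z 19.711316733123116 rot [ 3.14 -0.76  1.01] push 26.60923044589812 fz 25.74109718912195 side 3.071441421390217 q [ 1.26  1.09 -0.67  1.95 -0.32  0.47  0.59]
red [([604, 44, 36, 44, 444], [618.0, 68.2]), ([78, 124, 91, 9, 393], [131.0, 128.9])]
green [([37, 114, 53, 4, 56], [62.5, 115.1])]
```

Scaled: -0.7 mm is -0.014.

Request:
tcp_steps --moves '[[[0.014,0,-0.014],[0,0,0],20],[[0,0,0],[0,0,0],20]]'

```text
clock: 19.35
eef_pos: [468.8, -214.8, 19.7]
tool_rot: [3.14, -0.76, 1.014]
force: [-13.1, -18.8, 18.5]
width: 37.1
gripper_force: 63.6
```

Request:
tcp_steps --moves '[[[0.044,-0.006,0.04],[0,0,0],20],[[0.044,-0.006,0.04],[0,0,0],20],[[0.044,-0.006,0.04],[0,0,0],20],[[0,0,0],[0,0,0],20]]'

```text
clock: 19.75
eef_pos: [473.9, -207.2, 19.8]
tool_rot: [3.138, -0.759, 1.013]
force: [-9.5, -17.0, 12.9]
width: 37.4
gripper_force: 62.7
```

```bash
python3 m.py w11
```

```text
along 88.57638798550953 left -4.730824487519314 z 19.781238189974314 rot [ 3.14 -0.76  1.01] push 19.453433991166825 fz 12.938530571234963 side -0.6476910859955112 q [ 1.25  1.09 -0.67  1.96 -0.33  0.45  0.58]
red [([609, 54, 31, 45, 427], [621.3, 78.3]), ([69, 134, 94, 9, 424], [122.7, 139.1])]
green [([28, 127, 56, 4, 68], [57.9, 127.9]), ([70, 132, 16, 2, 16], [77.5, 132.9])]
```

Create m2.py:
```python
from h import *
import sys
st=np.load("stand.npy");t=st[2]
P=lambda a:np.array([[np.cos(t),-np.sin(t),0],[np.sin(t),np.cos(t),0],[0,0,1]])@np.array(a,float)+[st[0],st[1],st[3]]
def gap(im,C,roi,y=143):
    # pointer height below band middle, mm, from image
    x0,y0,x1,y1=roi;a=im[y0:y1,x0:x1].astype(int);R,G,B=a[...,2],a[...,1],a[...,0]
    r=np.argwhere((R>100)&(G<.5*R)&(B<.5*R));g=np.argwhere((G>R+15)&(G>B+10))
    if len(r)<3 or len(g)<3:return None
    tip=r[r[:,1]<=r[:,1].min()+(16 if x1-x0>60 else 4)].mean(0)[::-1]+[x0,y0];gm=g.mean(0)[::-1]+[x0,y0]
    A,B2=proj(C,[P((-103,y,36)),P((-103,y,24))]);e=(B2-A)/12;L,Q=proj(C,[P((-103,y+5,36)),P((-103,y-5,36))]);h=(Q-L)/10
    k=np.linalg.solve(np.c_[e,h],tip-gm);return tip,gm,k   # k[0]=mm below band middle
def roi(C,m):
    q=proj(C,P((-105,143,32)))[0];return [int(max(0,v)) for v in (q[0]-m,q[1]-m,q[0]+m*.8,q[1]+m)]
S=cam("side")
if __name__=="__main__":
    n=sys.argv[1]
    if len(sys.argv)>2: cv2.imwrite(f"pics/s_{n}.png",ctrl.get_image("side"))
    C=wc(n);print("wrist",gap(cv2.imread(f"pics/{n}.png"),C,roi(C,45)))
    import os
    if os.path.exists(f"pics/s_{n}.png"): print("side",gap(cv2.imread(f"pics/s_{n}.png"),S,[228,205,253,240]))
```

```bash
cp pics/side7.png pics/s_w7.png
python3 m2.py w7;python3 m2.py w8;python3 m2.py w9;python3 m2.py w10; python3 m2.py w11 x
```

```text
wrist (array([133.16,  45.02]), array([112.9 ,  29.29]), array([12.51,  7.26]))
side None
wrist (array([109.23,  90.55]), array([86.3 , 75.04]), array([13.18,  6.36]))
wrist (array([100.35, 113.55]), array([77.2 , 98.55]), array([13.39,  5.38]))
wrist (array([ 86.24, 130.53]), array([ 63.22, 117.07]), array([12.64,  4.78]))
wrist (array([ 77.23, 140.55]), array([ 56.68, 129.97]), array([10.32,  4.46]))
side (array([244.67, 225.33]), array([240.95, 221.76]), array([8.99, 9.37]))
```

Scaled: 2.2 mm is 0.044, 2.05 mm is 0.041.

Request:
tcp_steps --moves '[[[0.044,-0.006,0.041],[0,0,0],20],[[0.044,-0.006,0.041],[0,0,0],20],[[0.044,-0.006,0.041],[0,0,0],20],[[0.044,-0.006,0.041],[0,0,0],20],[[0.044,-0.006,0.041],[0,0,0],20],[[0.044,-0.006,0.041],[0,0,0],20],[[0.044,-0.006,0.041],[0,0,0],20],[[0,0,0],[0,0,0],20]]'

```text
clock: 20.65
eef_pos: [484.0, -187.8, 19.8]
tool_rot: [3.137, -0.76, 1.014]
force: [-5.5, -15.0, 8.9]
width: 36.9
gripper_force: 61.9
```

```bash
python3 m.py w12|head -1; python3 m2.py w12 x
```

```text
along 110.38095831975299 left -3.3419801737810175 z 19.812768071208865 rot [ 3.14 -0.76  1.01] push 15.732839571676113 fz 8.93560074274892 side -3.0223827449648777 q [ 1.22  1.09 -0.69  1.98 -0.35  0.4   0.57]
wrist (array([ 57.24, 167.53]), array([ 44.64, 162.01]), array([6.05, 2.37]))
side (array([244.75, 223.25]), array([241.29, 221.43]), array([4.04, 8.97]))
```

Scaled: 2.2 mm is 0.044, 2.05 mm is 0.041.

```bash
cp pics/side0.png pics/s_w1.png; cp pics/side4.png pics/s_w4.png; python3 m2.py w1|tail -1; python3 m2.py w4|tail -1
```

```text
side (array([246., 227.]), array([241.81, 221.73]), array([13.71, 10.4 ]))
side (array([246., 227.]), array([241.8 , 221.68]), array([13.85, 10.41]))
```

Request:
tcp_steps --moves '[[[0.044,-0.004,0.041],[0,0,0],20],[[0.044,-0.004,0.041],[0,0,0],20],[[0.044,-0.004,0.041],[0,0,0],20],[[0,0,0],[0,0,0],20]]'

```text
clock: 21.15
eef_pos: [488.0, -179.3, 19.8]
tool_rot: [3.138, -0.76, 1.014]
force: [-5.2, -13.5, 8.0]
width: 37.3
gripper_force: 61.6
```

```bash
python3 m.py w13|head -1; python3 m2.py w13 x
```

```text
along 119.72605132104957 left -2.453516036399961 z 19.815419180393523 rot [ 3.14 -0.76  1.01] push 14.233938962542565 fz 8.025803385358262 side -2.56103041033852 q [ 1.21  1.1  -0.7   1.99 -0.36  0.39  0.56]
wrist (array([ 49.12, 180.52]), array([ 36.73, 176.61]), array([4.57, 3.14]))
side (array([245. , 222.8]), array([240.44, 221.25]), array([ 2.88, 11.94]))
```

Create m3.py:
```python
from m2 import *
def ends(n):
    im=cv2.imread(f"pics/{n}.png");C=wc(n);x0,y0,x1,y1=roi(C,60);a=im[y0:y1,x0:x1].astype(int);R,G,B=a[...,2],a[...,1],a[...,0]
    r=np.argwhere((R>100)&(G<.5*R)&(B<.5*R));g=np.argwhere((G>R+15)&(G>B+10))
    e=lambda r:np.array([r[:,1].min(),r[r[:,1]<=r[:,1].min()+5][:,0].mean()])+[x0,y0]
    f=lambda r:np.array([r[:,1].max(),r[r[:,1]>=r[:,1].max()-5][:,0].mean()])+[x0,y0]
    return C,e(r),e(g),f(g)
loc=lambda X:np.linalg.solve(np.array([[np.cos(t),-np.sin(t),0],[np.sin(t),np.cos(t),0],[0,0,1]]),X-np.array([st[0],st[1],st[3]]))
E_={n:ends(n) for n in sys.argv[1].split(",")}
D=[E_[n] for n in("w7","w8","w9") if n in E_]
tip=tri([ray(C,r) for C,r,_,_ in D]);gl=tri([ray(C,g) for C,_,g,_ in E_.values()]);gr=tri([ray(C,h) for C,_,_,h in D])
print("tip",loc(tip),"gL",loc(gl),"gR",loc(gr))
for n,(C,r,g,h) in E_.items():
    o,d=ray(C,r);P0=loc(o);d=loc(o+d)-P0;x=P0+d*(loc(tip)[0]-P0[0])/d[0]
    o,d=ray(C,g);P1=loc(o);d=loc(o+d)-P1;y=P1+d*(loc(gl)[0]-P1[0])/d[0]
    print(n,"tip",r,x,"green",g,y,"gap",y[2]-x[2])
```

```bash
python3 m3.py w7,w8,w9,w10,w11,w12,w13
```

```text
tip [-104.66  147.     25.2 ] gL [-101.92  166.13   36.59] gR [-101.91  134.59   35.23]
w7 tip [125.    45.06] [-104.66  146.96   25.16] green [90.   28.26] [-101.92  166.01   36.39] gap 11.227707805698287
w8 tip [101.    90.64] [-104.66  146.96   25.15] green [61.   74.12] [-101.92  166.16   36.43] gap 11.279982721664112
w9 tip [ 92.   113.67] [-104.66  147.09   25.29] green [50.   97.55] [-101.92  166.14   36.51] gap 11.224117916972205
w10 tip [ 78.   130.59] [-104.66  147.43   26.6 ] green [ 35.   115.73] [-101.92  166.11   36.96] gap 10.363379614847815
w11 tip [ 69.   140.64] [-104.66  147.08   29.1 ] green [ 28.   128.71] [-101.92  165.76   36.79] gap 7.694108033535571
w12 tip [ 49.   167.59] [-104.66  147.92   34.39] green [ 14.   161.26] [-101.92  166.25   36.5 ] gap 2.114296958224571
w13 tip [ 41.   180.57] [-104.66  147.88   36.61] green [  8.   176.11] [-101.92  166.52   36.55] gap -0.06770207733066513
```

Triangulated, the pointer is about 0 to 1 mm below the band's middle. I'll push 2.5 mm more, then release.

Scaled: 1.8 mm is 0.036, 1.7 mm is 0.034.

Request:
tcp_steps --moves '[[[0.036,0,0.034],[0,0,0],20],[[0,0,0],[0,0,0],20],[[0,0,0],[0,0,0],20]]'

```text
clock: 21.55
eef_pos: [489.2, -177.3, 19.8]
tool_rot: [3.139, -0.76, 1.014]
force: [-6.2, -14.2, 8.5]
width: 37.3
gripper_force: 61.7
```

```bash
python3 m.py w14|head -1; python3 m3.py w7,w8,w9,w14|tail -1
```

```text
along 122.08856994218834 left -2.3308595737268547 z 19.807930200189116 rot [ 3.14 -0.76  1.01] push 15.384561625180533 fz 8.454707666554414 side -2.0161467031258447 q [ 1.2   1.1  -0.7   1.99 -0.36  0.38  0.56]
w14 tip [ 39. 184.] [-104.66  147.7    37.2 ] green [  7.   180.11] [-102.02  166.09   36.62] gap -0.5781588676939009
```

Request:
tcp_steps --moves '[[[0,0,0],[0,0,0],60],[[0,0,0],[0,0,0],60],[[0,0,0],[0,0,0],60],[[0,0,0],[0,0,0],60]]'

```text
clock: 22.0
eef_pos: [488.3, -169.9, 21.0]
tool_rot: [-3.138, -0.767, 1.019]
force: [-0.6, 0.2, -0.1]
width: 59.9
gripper_force: 0.0
```

```bash
python3 m.py w15|head -1; python3 m3.py w7,w8,w9,w15|tail -1
```

```text
along 127.97634219339801 left 2.2163798834106814 z 20.9559282360804 rot [-3.14 -0.77  1.02] push 0.1135028666959847 fz -0.07182702581170092 side 0.6223265084310075 q [ 1.2   1.1  -0.7   2.   -0.36  0.39  0.56]
w15 tip [ 48.   192.59] [-104.65  147.52   37.68] green [ 16.   188.45] [-101.84  166.47   36.72] gap -0.9603279933637623
```

Scaled: -35 mm is -0.7, -25 mm is -0.5.

Request:
tcp_steps --moves '[[[0,0.06,-0.2],[0,0,0],60],[[0,0,-0.5],[0,0,0],60],[[0,0,-0.7],[0,0,0],60],[[0,0,-0.7],[0,0,0],60],[[0,0,0],[0,0,0],60],[[0,0,0],[0,0,0],60]]'

```text
clock: 22.65
eef_pos: [453.0, -235.3, 97.1]
tool_rot: [-3.14, -0.766, 1.019]
force: [0.1, 0.1, 0.9]
width: 60.1
gripper_force: 0.0
```

```bash
python3 m.py w16|head -1; python3 m3.py w7,w8,w9,w16|tail -1; python3 m2.py w16 x|tail -1
```

Run:
```python
from m2 import *
s=ctrl.read_state();im=cv2.imread("pics/w16.png");C=wc("w16")
a=im.astype(int);m=((a[...,2]>130)&(a[...,1]>50)&(a[...,1]<170)&(a[...,0]<80)&(a[...,1]>1.5*a[...,0])).astype(np.uint8)
c=max(cv2.findContours(m,0,2)[0],key=cv2.contourArea);q=cv2.approxPolyDP(c,3,True)[:,0]
for p in q:print(p,onz(C,p,36)[:2],onz(C,p,24)[:2])
print(proj(C,[P((-98,0,26)),P((-105,0,44)),P((-105,90,44)),P((-105,-90,44))]))
# block top (black) extents and dish shift in side view
d=cv2.absdiff(cv2.imread("pics/side0.png"),cv2.imread("pics/s_w16.png")).max(2);d[:,:215]=0
k,l,stt,ce=cv2.connectedComponentsWithStats((d>40).astype(np.uint8));print([(x.tolist()) for x in stt[1:] if x[4]>12])
```

```text
along 53.72341161331978 left -1.3535859070711176 z 97.07706582973606 rot [-3.14 -0.77  1.02] push -0.1322319514570594 fz 0.9067803271373351 side -0.0633954429175 q [ 1.31  0.95 -0.68  1.93 -0.34  0.63  0.55]
w16 tip [150.  155.5] [-104.65  147.71   37.15] green [131.   153.67] [-103.15  164.18   37.56] gap 0.41466376033645247
side (array([245. , 222.5]), array([240.44, 221.25]), array([ 2.02, 11.99]))
[303 160] [ 490.98 -140.84] [ 494.25 -133.76]
[301 185] [ 477.44 -161.05] [ 479.96 -155.08]
[344 184] [ 508.13 -178.81] [ 512.33 -173.8 ]
[342 160] [ 519.51 -158.36] [ 524.33 -152.24]
[[322.68 156.99]
 [322.64 152.07]
 [214.74 151.57]
 [430.74 152.57]]
[[215, 73, 8, 3, 18], [215, 81, 142, 176, 7642], [369, 214, 7, 4, 15], [342, 226, 11, 4, 34], [361, 233, 15, 14, 95], [300, 272, 74, 35, 1484]]
```

```bash
python3 -c "
from cell import ctrl
print(ctrl.finish_job())"
```

```text
the job is handed in; nothing more can be done
None
```

The job is handed in after about 23 s. The lock was pressed, turned about 1.4 rad to its stop and has sprung up. The wedge lies centred and square under the bar, carrying the plate, with the pointer measured within about 1 mm of the band's middle; I didn't check the dishes for movement after the push.

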